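# Unload the finished rail from the sliding-jaw vise

### The job

The rebated wooden rail held in the grey vise is finished. Slide the vise jaw fully open by its upright handle and leave it open, then lift the rail out and set it down gently, standing upright on its base, inside the shallow plywood tray (not in the deep brown box of offcuts).

Things in the scene. Friction and masses are not known exactly. Their poses are not given: they have to be found in the camera images.
- jaw (a joint): Travel of the vise's sliding jaw in m: 0 = closed, 0.060 = fully open at its stop; starts at 0 to 0.004. About 3 N of friction; stays where it is left. The jaw is 120 mm wide (x); both jaws' tops are 65 mm above the table. Its lip overhangs the rail's tongue by about 10 mm, so the rail cannot be lifted until the jaw is opened.
- jaw_grip (a point): Grip point on the centre line of the upright dark steel handle on the sliding jaw, 100 mm above the table. Handle: 18 mm (x) by 24 mm (y), from 65 to 120 mm above the table. Axes turn with the vise: z up, +y = the way the jaw opens (away from the rail), x across the jaw. Closed, it is 65 mm from the rail's centre line, so pinch it across x.
- part: Finished brown wood rail, 0.2 kg, upright between the jaws: 90 mm (x) by 32 mm (y), 95 mm tall, a tongue 14 mm wide, 20 mm high along the foot of its +y side, two dowel holes on top. Origin: centre of the board's underside (without tongue), 22 mm above the table in the vise; z up, y along the jaw travel. Pinch it across y above the jaws. Plain blocks without tongue and holes are blanks: leave.
- tray: Shallow open plywood tray, fixed, 200 mm (x) by 160 mm (y) outside, 28 mm high, walls and floor 6 mm thick. Origin: centre of its underside, on the table; z up. Inner floor 6 mm above the origin. It and the deep brown offcut box (180 x 150 x 100 mm) stand side by side, to the right of the vise (-y side), in either order.
Not all that is in view belongs to the job. What is shaped like the part but orange is not meant.

How it is judged:
By the outcome, as a careful person would: the job done as asked, in the order asked, and still so for the second after the job is handed in, with the robot touching nothing.
It also fails if it takes over 51 s, if anything falls off the work surface, if the arm or the gripper's body presses on something with over 40 N, if the wrist force passes 120 N, or if a joint passes its speed limit or range.

### The arm

A 6-joint arm with a two-finger parallel gripper is mounted at the origin on the work surface. World frame = base frame: x ahead of the robot, y to its left, z up, the work surface at z = 0. Lengths are in m, angles in rad, forces in N, time in s.
With the tool pointing down it reaches from about 0.35 to 1 m from the base axis. Payload 7.1 kg.
Tool frame: the origin (TCP) lies midway between the tips of the shut fingers; the grasp point (between the pads) lies 19 mm behind it (ctrl.grip_point_offset is the distance from the TCP to the grasp point, in m); z points along the fingers, y is the direction in which the jaws open and shut (so a half turn about z gives the same grasp; the last joint's range is limited). The gripper opens to 85 mm and grips with 20 to 120 N. Pads are 22 mm wide; open, the fingers measure 114 mm over their backs; the gripper's body (76 mm by 85 mm) begins 54 mm behind the grasp point. The pads swing forward as they close: fully open they stand 13 mm farther back than shut.
Start: joints at [-1.238, 0.423, 1.63, -0, 1.089, -0.019], TCP at [0.215, -0.587, 0.231] pointing down, gripper open.
Joint ranges: [-3, 3], [-0.9, 2.11], [0.09, 2.58], [-1.31, 4.45], [0.11, 2.69], [-2.54, 2.54]. Speed limits (rad/s): [2.39, 2.39, 3.01, 3.14, 3.14, 3.14].

### API

Orientations are given as [roll, pitch, yaw] about the fixed x, y, z axes, in that order (R = Rz(yaw) Ry(pitch) Rx(roll)).
In Python, from cell import ctrl, jaws, kin, imaging gives the robot as it stands. The module is installed in compiled form; this text tells all that it offers. Calls block until the motion is done:
- ctrl.move_to(position, orientation): joint-space move of the TCP to a pose.
- ctrl.move_linear(position, ori=None, v=0.15): straight line of the TCP; ori=None keeps the orientation; v is the mean speed in m/s.
- ctrl.goto_joints(angles): joint-space move.
- jaws.grip(opening): opening from 0.0 (shut) to 1.0 (fully open); the grip force is fixed at half the most; returns when the fingers have stopped.
- ctrl.sleep(seconds).
- kin.solve_ik(position, orientation): joint angles nearest the present ones, or None.
- imaging.snapshot(name): name is "scene" or "top" or "wrist"; returns (picture, depth): 400x640x3 uint8, red, green, blue; 400x640 float32, m along the optical axis (not along the pixel's ray), 0 where there is no reading.
- imaging.camera_model(name): a dict with "mtx" (3x3 intrinsics, pixels), "k1" (the pictures are not rectified: a ray, as slopes to the right and down, at radius r is drawn at 1 + k1 r^2 times it, then the intrinsics apply), "rvec" (rotation vector, rad) and "tvec" (3), from world to camera coordinates, as OpenCV has them. Camera axes: x right, y down, z forward; pixel columns grow to the right and rows downward; lengths in m; the calibration is good to about 2 mm. A picture is of the moment at which its call begins: read the wrist's pose just before it. camera_model takes no time and is no camera call; for the wrist camera it gives the pose at the moment of the call.
A pose or a line that the arm cannot do raises ctrl.MotionError and nothing moves.
- ctrl.sign_off(): hands the job in, once; it reports no verdict.
Readings, each from a call of its own:
- ctrl.read_t(): time.
- ctrl.read_joints(): joint angles.
- ctrl.read_dq(): joint speeds.
- ctrl.read_tau(): joint torques, N m.
- ctrl.read_position(): TCP position.
- ctrl.read_tool_rot(): TCP orientation.
- ctrl.read_contact_force(): force on the tool from outside, world axes, zero at the start.
- ctrl.read_wrist_torque(): the same for the moment, N m.
- ctrl.read_gripper_width(): opening from 0.0 (shut) to 1.0 (fully open).
Only numpy, scipy, OpenCV 4.12 (cv2) and the standard library are available. Lean on these libraries where they do the work, as an engineer would, in place of code of your own. Each camera call takes 0.05 s, during which the arm holds its last target.

## Working session

There is one attempt and no reset: what is moved stays moved. The work goes in short steps, each a Python script; the robot and the scene stay as the last script left them, time stands still between calls to the robot, and variables do not carry over. Pictures are saved under pics/ and viewed, and the job is handed in when it is done.

```bash
mkdir -p pics
python3 - <<'E'
from cell import ctrl,jaws,kin,imaging
import cv2
for n in("scene","top","wrist"):
    m=imaging.camera_model(n);p,d=imaging.snapshot(n)
    print(n,m,(d>0).mean())
    cv2.imwrite(f"pics/{n}0.png",p[:,:,::-1])
print(ctrl.read_t(),ctrl.read_tool_rot(),ctrl.grip_point_offset)
E
```

```text
scene {'mtx': array([[438.03450245,   0.        , 314.7282126 ],
       [  0.        , 438.03450245, 198.66992432],
       [  0.        ,   0.        ,   1.        ]]), 'k1': 0.018765375655920777, 'rvec': array([ 2.09746569,  1.0219946 , -0.4350204 ]), 'tvec': array([-0.36106037, -0.29955722,  1.42051608])} 0.992953125
top {'mtx': array([[390.322128  ,   0.        , 320.71401621],
       [  0.        , 390.322128  , 200.33003426],
       [  0.        ,   0.        ,   1.        ]]), 'k1': -0.08794957497882608, 'rvec': array([ 2.14206471, -2.1186819 ,  0.17844348]), 'tvec': array([-0.0607393 ,  0.63974224,  0.91903762])} 0.996046875
wrist {'mtx': array([[275.3814853 ,   0.        , 321.15433851],
       [  0.        , 275.3814853 , 201.16921909],
       [  0.        ,   0.        ,   1.        ]]), 'k1': -0.016132211219806562, 'rvec': array([-2.39444923,  1.67144857,  0.2203374 ]), 'tvec': array([-0.62482915, -0.03392428,  0.37725669])} 0.98894921875
0.15 [-3.14047342e+00 -3.93433121e-06  3.51801990e-01] 0.0187
```

View pics/scene0.png

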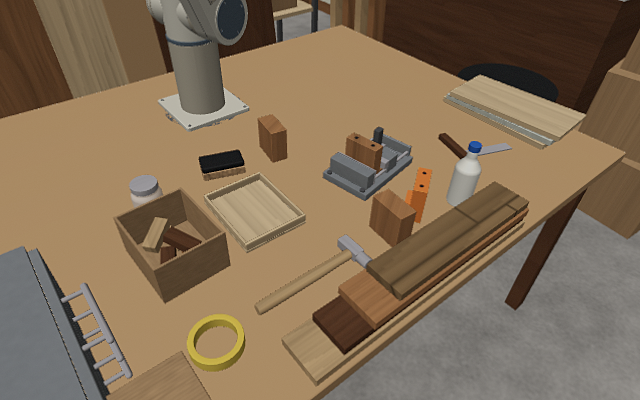

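View pics/top0.png

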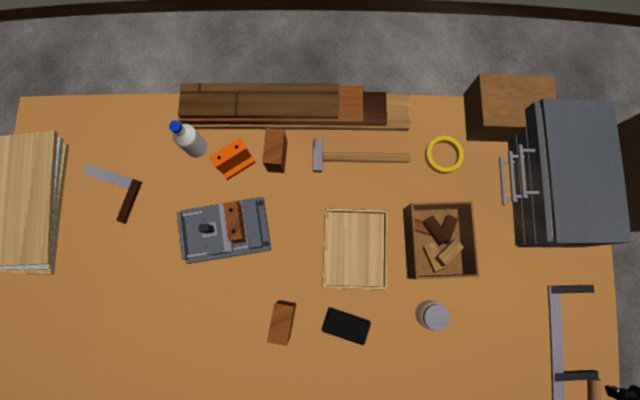

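View pics/wrist0.png

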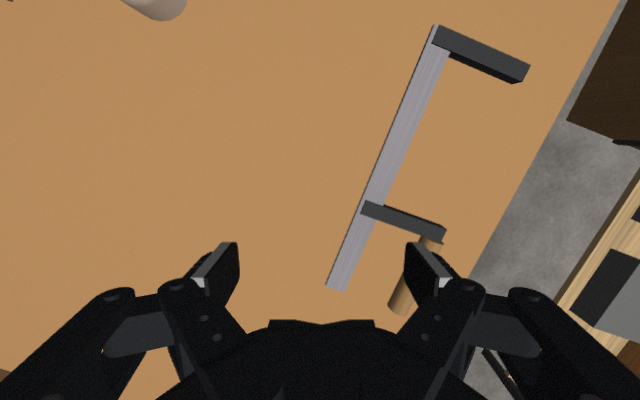

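The top view shows the vise around (224,230), with the rail's top at (234,222) and the dark handle at (207,228). The tray is at (355,249) and the offcut box at (442,240). Next I'll get rough positions and zoom in.

```bash
cat > h.py <<'E'
import numpy as np,cv2
from cell import ctrl,jaws,kin,imaging
def ray(m,uv):
    uv=np.atleast_2d(np.asarray(uv,float)); K=m['mtx']
    d=(uv-[K[0,2],K[1,2]])/[K[0,0],K[1,1]]
    r_d=np.linalg.norm(d,axis=1,keepdims=True); r=r_d.copy()
    for _ in range(20): r=r_d/(1+m['k1']*r*r)
    s=d/(1+m['k1']*r*r)
    R=cv2.Rodrigues(np.array(m['rvec']))[0]
    D=np.c_[s,np.ones(len(s))]
    return -R.T@m['tvec'], D@R, D
def onplane(m,uv,z):
    o,w,_=ray(m,uv); return o+w*((z-o[2])/w[:,2])[:,None]
def cloud(m,d):
    v,u=np.mgrid[:400,:640]; o,w,_=ray(m,np.c_[u.ravel(),v.ravel()])
    return (o+w*d.reshape(-1,1)).reshape(400,640,3)
def proj(m,P):
    R=cv2.Rodrigues(np.array(m['rvec']))[0]; c=np.atleast_2d(P)@R.T+m['tvec']
    s=c[:,:2]/c[:,2:]; r2=(s**2).sum(1,keepdims=True)
    s=s*(1+m['k1']*r2); K=m['mtx']; return s*[K[0,0],K[1,1]]+[K[0,2],K[1,2]]
def tri(m1,uv1,m2,uv2):
    o1,w1,_=ray(m1,uv1);o2,w2,_=ray(m2,uv2);a=w1[0];b=w2[0]
    t=np.linalg.lstsq(np.c_[a,-b],o2-o1,rcond=None)[0]
    p,q=o1+a*t[0],o2+b*t[1]; return (p+q)/2,np.linalg.norm(p-q)
E
python3 - <<'E'
from h import *
m=imaging.camera_model("top");p,d=imaging.snapshot("top")
C=cloud(m,d)
for n,u,v in [("handle",207,228),("rail",234,222),("rail2",233,208),("rail3",236,238),("table",300,300),("trayfloor",355,249),("boxrim",409,240),("orange",232,158)]:
    print(n,C[v,u].round(4))
# tray corners at rim
print(onplane(m,[(325,209),(386,210),(386,289),(323,287)],.028).round(4))
cv2.imwrite("pics/topz.png",cv2.resize(p[185:275,165:285,::-1],None,fx=6,fy=6,interpolation=cv2.INTER_CUBIC))
E
```

```text
handle [0.5613 0.2089 0.1195]
rail [0.5763 0.1467 0.1177]
rail2 [0.6091 0.1506 0.1176]
rail3 [0.5395 0.141  0.1148]
table [ 0.392  -0.0035 -0.0035]
trayfloor [ 0.5227 -0.1429  0.0072]
boxrim [ 0.5437 -0.2727  0.0528]
orange [0.7389 0.1668 0.0863]
[[ 0.6226 -0.0648  0.028 ]
 [ 0.6217 -0.2209  0.028 ]
 [ 0.4233 -0.2182  0.028 ]
 [ 0.4269 -0.0617  0.028 ]]
```

View pics/topz.png

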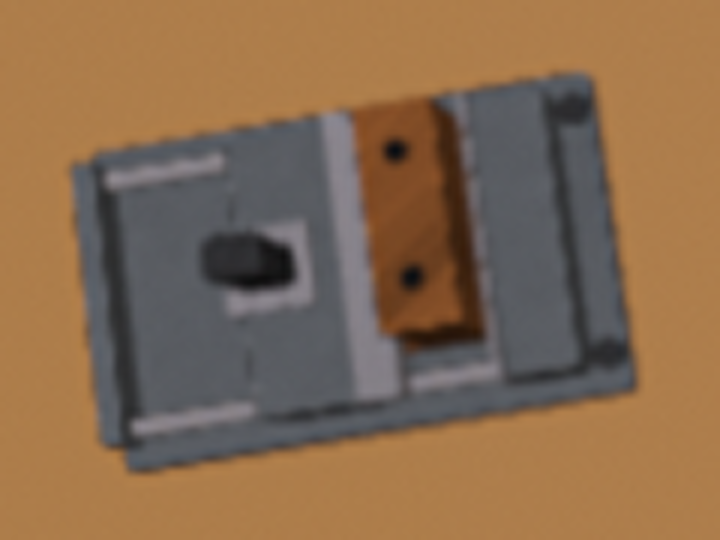

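Run:
```python
from h import *
m=imaging.camera_model("wrist");o,_,_=ray(m,[[320,200]])
R=cv2.Rodrigues(m['rvec'])[0]; print("cam",o,"fwd",R[2],ctrl.read_position())
for yaw in (.14+np.pi/2,.14-np.pi/2,.14,.14+np.pi,.14-np.pi):
    q=kin.solve_ik([.55,.2,.3],[np.pi,0,yaw]); print(yaw,None if q is None else np.round(q,2))
```

```text
cam [ 0.27604748 -0.56472492  0.37289564] fwd [-0.24226119 -0.088463   -0.96616966] [ 0.21527543 -0.58640333  0.23084393]
1.7107963267948967 [ 0.33  0.29  1.65 -0.    1.19  0.19]
-1.4307963267948964 None
0.14 [ 0.33  0.29  1.65 -0.    1.19  1.76]
3.2815926535897932 [ 0.33  0.29  1.65  0.    1.19 -1.38]
-3.001592653589793 [ 0.33  0.29  1.65  0.    1.19 -1.38]
```

Run:
```python
from h import *
import pickle
out=[]
for i,P in enumerate([(.57,.06,.27),(.62,.14,.27)]):
    ctrl.move_to(P,[np.pi,0,1.71]); ctrl.sleep(.15)
    m=imaging.camera_model("wrist");p,d=imaging.snapshot("wrist")
    out.append((m,p,d)); cv2.imwrite(f"pics/w{i}.png",p[:,:,::-1])
pickle.dump(out,open("w.pkl","wb")); print(ctrl.read_t(),ctrl.read_position())
```

```text
3.675 [0.61959016 0.13910523 0.27002225]
```

View pics/w0.png

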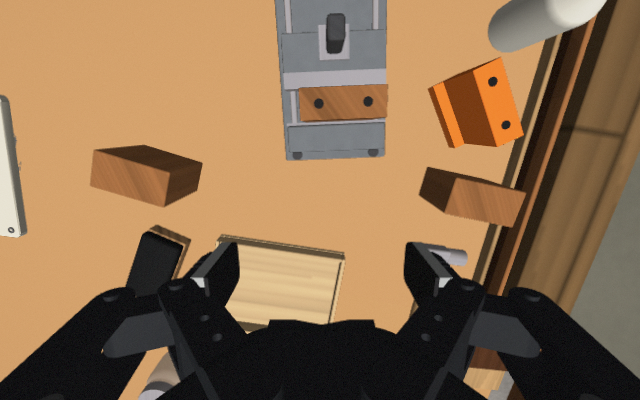

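View pics/w1.png

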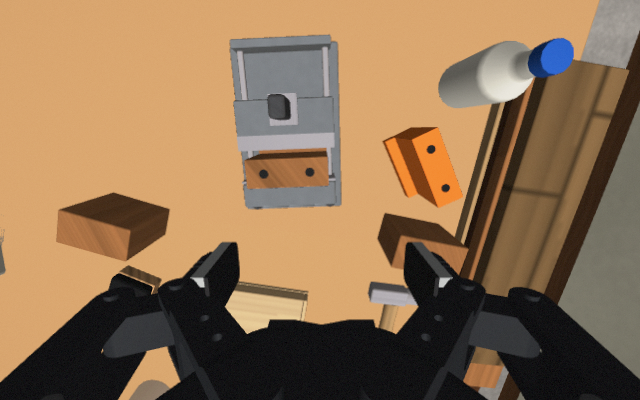

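Both wrist views show the whole vise. The rail's dowel holes are at (319,103) and (368,101) in the first and (263,174) and (310,172) in the second. The handle tops are near (336,17) and (277,102). I'll triangulate these and check them against depth.

Run:
```python
from h import *
import pickle
W=pickle.load(open("w.pkl","rb"))
def hole(p,uv,r=8):
    g=p[uv[1]-r:uv[1]+r+1,uv[0]-r:uv[0]+r+1].max(2).astype(float); w=np.clip(70-g,0,None)
    v,u=np.mgrid[-r:r+1,-r:r+1]; return np.array([(u*w).sum()/w.sum()+uv[0],(v*w).sum()/w.sum()+uv[1]])
m0,p0,d0=W[0];m1,p1,d1=W[1]
for a,b in [((319,103),(263,174)),((368,101),(310,172))]:
    A,B=hole(p0,a),hole(p1,b); P,e=tri(m0,A,m1,B); print("hole",A,B,P.round(4),e)
mt=imaging.camera_model("top");pt,dt=imaging.snapshot("top")
for m,p,d in W+[(mt,pt,dt)]:
    C=cloud(m,d); x,y,z=C[...,0],C[...,1],C[...,2]
    for n,s in (("rail",(abs(x-.575)<.07)&(abs(y-.145)<.035)&(z>.108)&(z<.128)),("handle",(abs(x-.56)<.025)&(abs(y-.21)<.025)&(z>.11)&(z<.13))):
        s&=d>0; k=C[s]
        r=cv2.minAreaRect((k[:,:2]*1000).astype(np.float32)); print(n,s.sum(),k.mean(0).round(4),np.median(k[:,2]).round(4),r)
    t=(abs(x-.52)<.13)&(abs(y+.14)<.11)&(z>.022)&(z<.04)&(d>0)
    if t.sum()>50: k=C[t]; print("tray",cv2.minAreaRect((k[:,:2]*1000).astype(np.float32)),t.sum(),np.median(k[:,2]))
    m_=(abs(x-.58)<.15)&(abs(y-.17)<.12)&(z>.055)&(z<.075)&(d>0); k=C[m_]; print("jaws",cv2.minAreaRect((k[:,:2]*1000).astype(np.float32)),np.median(k[:,2]))
```

```text
hole [318.2740574 102.962296 ] [263.15214477 173.55294906] [0.5545 0.1468 0.1167] 6.484700079839542e-05
hole [367.58168457 100.88863765] [309.18362832 171.70353982] [0.6037 0.1557 0.1171] 4.912115078275839e-05
rail 2925 [0.5791 0.151  0.1165] 0.1165 ((579.0450439453125, 150.994140625), (88.92587280273438, 32.33606719970703), 10.145968437194824)
handle 529 [0.5618 0.2161 0.1184] 0.1189 ((561.9400634765625, 217.3675537109375), (17.416282653808594, 24.774478912353516), 9.309239387512207)
tray ((523.4959106445312, -142.86448669433594), (160.1779327392578, 199.63308715820312), 88.84456634521484) 851 0.026981678409730092
jaws ((616.2257690429688, 155.70639038085938), (165.16531372070312, 249.5544891357422), 78.54268646240234) 0.06449091832483195
rail 2478 [0.5797 0.1517 0.1165] 0.1166 ((579.5988159179688, 150.98707580566406), (89.97711944580078, 32.22264862060547), 10.142940521240234)
handle 432 [0.5627 0.2177 0.1185] 0.1188 ((562.1521606445312, 217.87152099609375), (18.183494567871094, 23.500749588012695), 7.863247871398926)
tray ((565.0359497070312, -82.48101806640625), (40.55565643310547, 118.77304077148438), 88.87368774414062) 428 0.02680023474574414
jaws ((616.4153442382812, 156.08285522460938), (165.96347045898438, 250.28099060058594), 78.65178680419922) 0.06457659941684835
rail 540 [0.5787 0.1498 0.1163] 0.1165 ((580.02978515625, 151.18284606933594), (90.76280212402344, 33.01383590698242), 9.880289077758789)
handle 0 [nan nan nan] nan ((0.0, 0.0), (0.0, 0.0), 0.0)
tray ((524.2556762695312, -141.8919677734375), (161.0055389404297, 198.96986389160156), 88.54491424560547) 666 0.0270021122520277
jaws ((616.648681640625, 125.96021270751953), (141.707275390625, 221.28660583496094), 87.46870422363281) 0.0644754454726843<stdin>:15: RuntimeWarning: Mean of empty slice.
  ret = um.true_divide(
  return _methods._mean(a, axis=axis, dtype=dtype,
  ret = ret.dtype.type(ret / rcount)
```

Measurements:
- **Rail:** top centre at (0.579, 0.151), height 0.1165 m, yaw 0.178.
- **Handle:** at (0.562, 0.2175), so the jaw starts at about 3 mm.
- **Tray:** centre at (0.524, -0.142), long side along world x.

Now I'll open the jaw.

Run:
```python
from h import *
yaw=.178; Y=np.array([-np.sin(yaw),np.cos(yaw),0]); o=[np.pi,0,yaw+np.pi/2]
H=np.array([.562,.2175,.0815])
ctrl.move_to(H+[0,0,.11],o); ctrl.move_linear(H,o,v=.12)
print(ctrl.read_t(),"pre",ctrl.read_contact_force())
jaws.grip(0.0); print("w",ctrl.read_gripper_width()*85,ctrl.read_contact_force(),ctrl.read_position())
ctrl.move_linear(H+Y*.05,o,v=.05); print("at50",ctrl.read_contact_force()@Y,ctrl.read_position())
for s in np.arange(.052,.066,.0015):
    ctrl.move_linear(H+Y*s,o,v=.03); f=ctrl.read_contact_force(); a=(ctrl.read_position()-H)@Y
    print(round(s,4),a.round(4),f.round(1),(f@Y).round(1))
    if abs(f@Y)>20: break
print(ctrl.read_t())
```

```text
5.3583 pre [ 0.20002921 -0.26668236 -0.15749741]
w 17.248879440461973 [-1.18922679  0.17594502  3.24777858] [0.56218507 0.21758499 0.08179811]
at50 0.2583669145507519 [0.55322707 0.26707566 0.08178929]
0.052 0.0522 [-0.5 -1.   4.1] -0.9
0.0535 0.0536 [-0.4 -1.5  6.2] -1.4
0.055 0.055 [-0.6 -2.   5.1] -1.9
0.0565 0.0563 [-1.1 -2.5  5.5] -2.3
0.058 0.0564 [  1.1 -10.5   7.1] -10.6
0.0595 0.0564 [  3.5 -18.1   8. ] -18.4
0.061 0.0565 [  5.5 -25.2   9.5] -25.8
8.8833
```

The jaw hit its stop after 56.4 mm of travel, which with the ~3 mm start makes about 59.5 mm. I'll release, lift off and look again.

Run:
```python
from h import *
P=ctrl.read_position(); yaw=.178
jaws.grip(1.0); print(ctrl.read_contact_force())
ctrl.move_linear(ctrl.read_position()+[0,0,.12],v=.2)
ctrl.move_to([.6,.13,.27],[np.pi,0,1.71]); ctrl.sleep(.1)
m=imaging.camera_model("wrist");p,d=imaging.snapshot("wrist");cv2.imwrite("pics/w2.png",p[:,:,::-1])
C=cloud(m,d); x,y,z=C[...,0],C[...,1],C[...,2]
for n,s in (("rail",(abs(x-.575)<.07)&(abs(y-.145)<.04)&(z>.108)&(z<.128)),("handle",(abs(x-.553)<.03)&(abs(y-.27)<.04)&(z>.11)&(z<.13))):
    s&=d>0; k=C[s]; print(n,s.sum(),k.mean(0).round(4),cv2.minAreaRect((k[:,:2]*1000).astype(np.float32)))
print(ctrl.read_t())
```

```text
[ 0.04786501 -0.30397607 -0.33631471]
rail 2517 [0.5796 0.1516 0.1165] ((579.4121704101562, 150.84788513183594), (89.52348327636719, 32.36200714111328), 10.284064292907715)
handle 509 [0.5524 0.272  0.1184] ((551.9161987304688, 272.6762390136719), (18.002443313598633, 23.11374282836914), 11.75128173828125)
11.1667
```

View pics/w2.png

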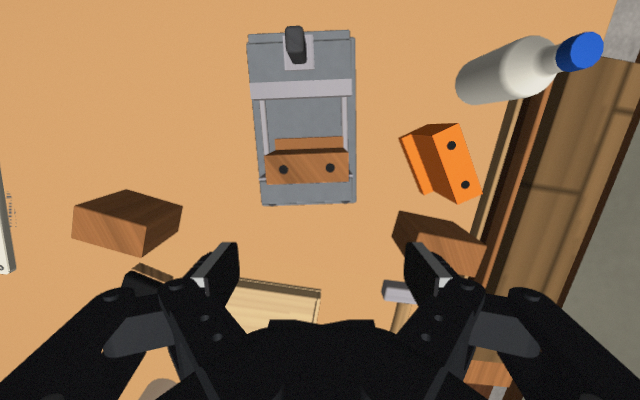

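The picture shows the jaw open, with its handle at (295,45) against the far end. The rail is still upright, with its holes at (283,170) and (331,168) and the tongue now exposed at (310,143). Next I'll grasp and lift it.

Run:
```python
from h import *
yaw=.179; G=np.array([.5794,.1509,.0785]); o=[np.pi,0,yaw]
ctrl.move_to(G+[0,0,.1],o); print(ctrl.read_joints().round(2))
ctrl.move_linear(G,o,v=.12); print("pre",ctrl.read_contact_force())
jaws.grip(0.0); print("w",ctrl.read_gripper_width()*85,ctrl.read_contact_force(),ctrl.read_wrist_torque())
ctrl.move_linear(G+[0,0,.015],o,v=.04); print(ctrl.read_contact_force())
ctrl.move_linear(G+[0,0,.11],o,v=.15); ctrl.sleep(.1); print(ctrl.read_contact_force(),ctrl.read_gripper_width()*85,ctrl.read_t())
p,d=imaging.snapshot("scene");cv2.imwrite("pics/s1.png",cv2.resize(p[60:260,160:480,::-1],None,fx=2.4,fy=2.4))
p,d=imaging.snapshot("wrist");cv2.imwrite("pics/w3.png",p[:,:,::-1])
```

```text
[ 0.24  0.45  1.73 -0.    0.96  1.63]
pre [0.57331908 0.04019272 0.59617695]
w 31.41691700536828 [-1.43307025 -1.09798597  5.44682683] [-0.01700573  0.09381231 -0.02242423]
[-0.21759734 -0.66818267 -2.00294611]
[ 0.53524001  0.89809984 -1.15497437] 31.25114723134063 15.4917
```

View pics/s1.png

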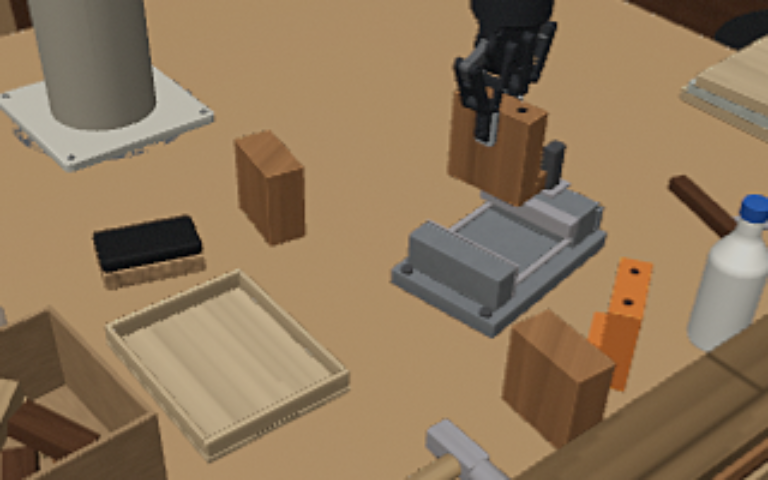

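View pics/w3.png

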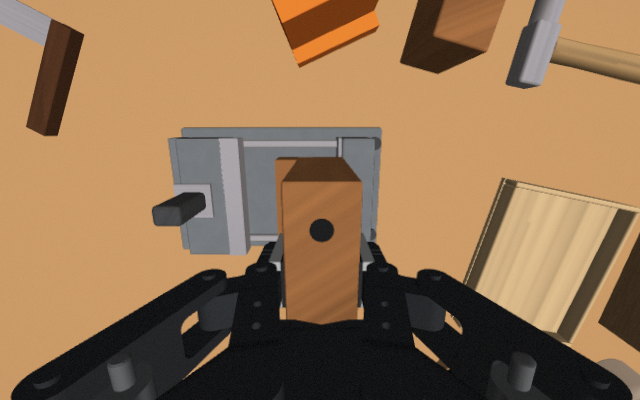

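The rail hangs level in the fingers above the empty vise, the jaw stayed open, and the tray is clear. Now I'll carry it over and lower it with a force check.

Run:
```python
from h import *
o=[np.pi,0,-.022]; T=np.array([.524,-.148,.0625])
ctrl.move_to(T+[0,0,.1],o)
ctrl.move_linear(T+[0,0,.012],o,v=.12); ctrl.sleep(.15)
f0=ctrl.read_contact_force()[2]; print("base",f0)
for z in np.arange(.010,-.005,-.001):
    ctrl.move_linear(T+[0,0,z],o,v=.02); f=ctrl.read_contact_force()[2]-f0; print(round(z,4),round(f,2),ctrl.read_position()[2].round(4))
    if f>3: break
print(ctrl.read_t())
p,d=imaging.snapshot("scene");cv2.imwrite("pics/s2.png",cv2.resize(p[120:320,120:440,::-1],None,fx=2.4,fy=2.4))
```

```text
base -1.9431275728566357
0.01 0.77 0.0726
0.009 0.75 0.0714
0.008 0.58 0.0704
0.007 -0.03 0.0694
0.006 0.98 0.0684
0.005 0.62 0.0674
0.004 0.37 0.0664
0.003 0.31 0.0654
0.002 -0.41 0.0644
0.001 0.33 0.0634
0.0 7.49 0.063
20.5417
```

View pics/s2.png

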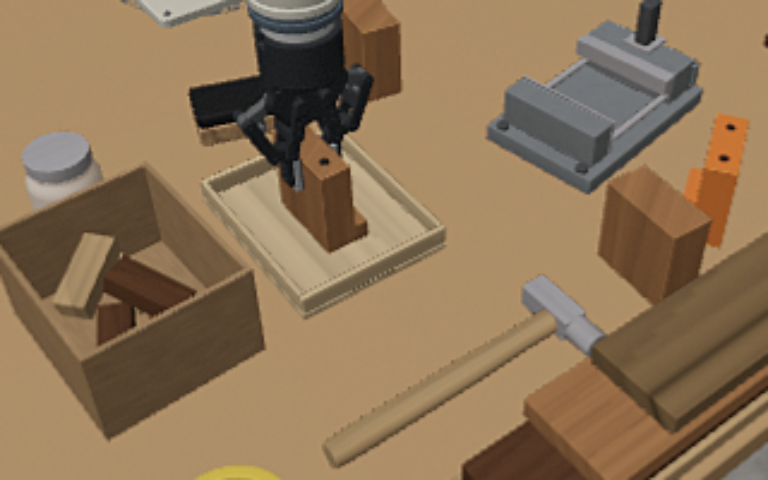

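Contact came at the expected height, and the rail stands upright inside the tray. I'll release it, retreat and verify.

Run:
```python
from h import *
jaws.grip(1.0); print(ctrl.read_contact_force(), ctrl.read_gripper_width())
ctrl.move_linear(ctrl.read_position()+[0,0,.15],v=.15)
ctrl.move_linear(ctrl.read_position()+[-.11,0,.05],v=.2); ctrl.sleep(.2)
m=imaging.camera_model("wrist");p,d=imaging.snapshot("wrist");cv2.imwrite("pics/w4.png",p[:,:,::-1])
C=cloud(m,d); x,y,z=C[...,0],C[...,1],C[...,2]
s=(abs(x-.524)<.08)&(abs(y+.148)<.06)&(z>.06)&(d>0)&(z<.13); k=C[s]; t=k[k[:,2]>.092]
print("rail",s.sum(),np.median(t[:,2]),np.ptp(t[:,2]),cv2.minAreaRect((t[:,:2]*1000).astype(np.float32)))
p,d=imaging.snapshot("top")
m=imaging.camera_model("top");C=cloud(m,d); x,y,z=C[...,0],C[...,1],C[...,2]
s=(abs(x-.553)<.03)&(abs(y-.27)<.04)&(z>.105)&(z<.13)&(d>0);print("handle",C[s].mean(0))
p,d=imaging.snapshot("scene");cv2.imwrite("pics/s3.png",cv2.resize(p[100:300,110:430,::-1],None,fx=2.4,fy=2.4))
print(ctrl.read_t(),ctrl.read_contact_force())
```

```text
[-1.29337006  1.23630258  0.12180727] 0.9981636900534928
rail 2942 0.10049089436616676 0.0052162586087302065 ((523.9996948242188, -148.6332244873047), (32.15288543701172, 89.25076293945312), 88.72721862792969)
handle [0.55297835 0.27209059 0.11781149]
23.425 [-0.09381872 -0.45288462  0.38289861]
```

View pics/s3.png

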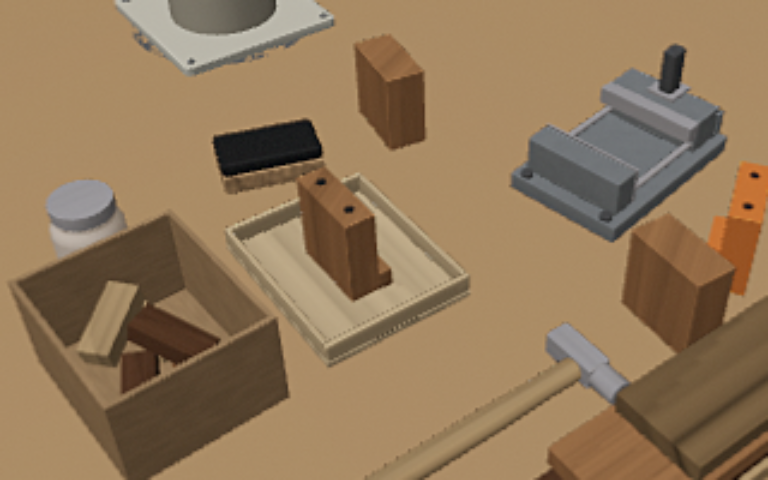

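View pics/w4.png

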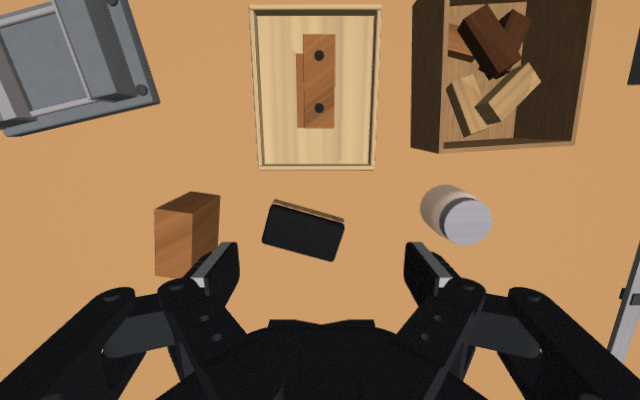

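The rail stands upright in the tray, with its holes at (319,55) and (319,107) in the wrist view. Its top is at 0.1005 m against 0.101 m expected. The jaw is still open and the robot is touching nothing.

```bash
python3 -c "
from cell import ctrl
ctrl.sign_off()"
```

```text
the job is handed in; nothing more can be done
```

The job is done and handed in at about 23.5 s of the 51 s allowed. I slid the vise jaw open by its handle until it hit the stop and left it there. Then I lifted the rail out and set it down upright in the plywood tray.

- **Jaw:** it travelled 56.4 mm from a start of about 3 mm, and the resistance rose to about 26 N at the stop. After release the handle measured about 56 mm from where it started, so it stayed open.
- **Rail:** it stands about 7 mm from the tray's centre, clear of the walls. Its top is at 0.1005 m against 0.101 m expected, and touchdown was about 7 N.
- **Robot:** it had backed away and was touching nothing (force reading under 1 N).

No check failed. The first, single-pixel top-camera readings were up to about 9 mm off the wrist camera's, so I used the wrist measurements for the grasps.

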